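Reset the gas valve: close it, back off two turns and hold

TASK

Slide the clear guard off the gas valve, all the way to the far end of its rails. Then take the valve wheel by its upright handle, close the valve (clockwise seen from above) until it stops, and back it off exactly two full turns from the stop. Finish while holding the handle there: keep it gripped, leave the guard open, and do not disturb the other things on the bench.

Things in the scene. Friction and masses are not known exactly. Their poses are not given: they have to be found in the camera images.
- station: Fixed steel base plate, 12 mm thick, with a brass gas valve near its -y end and two low rails along y (tops 24 mm above the bench). Origin: on the bench under the wheel's axis; the plate spans x -110 to 110, y -100 to 320 mm. x points roughly away from the robot, y along the rails, z up. Only the wheel, its handle and the guard stand higher than 75 mm on it.
- guard (a joint): Slide of the guard, m: 0 = centred over the wheel, 0.22 = far end of the rails (solid stop), growing along the station's +y; starts at 0 to 0.03, needs about 2 to 3 N, stays where left. The guard is a bridge of aluminium posts with a clear top, 176 (x) by 160 (y) mm, top face 160 mm above the bench; it covers the wheel and its handle.
- guard_bar (a point): Middle of the gripping part of the aluminium bar on top of the guard: bar 14 mm wide (station x), 70 mm long (station y), 40 mm tall, rising from 160 to 200 mm above the bench; this point is on its middle line 187 mm above the bench.
- wheel (a joint): Turn of the valve wheel, rad: 0 = closed, on its solid stop; grows counter-clockwise seen from above (opening), 2 pi a turn, three turns in all. The handle's direction from the axis is this angle counter-clockwise from the station's x axis. Starts 0.6 to 1.5 turns open, turns against about 0.05 N m (1 to 2 N at the handle), stays where left.
- axis (a point): Point on the wheel's vertical axis, 120 mm above the bench. The wheel is black, 102 mm across over its 12 mm thick rim, three spokes and a hub; top of rim, spokes and hub 90 mm above the bench.
- grip_mid (a point): Middle of the wheel's upright steel handle, 120 mm above the bench and 45 mm from the wheel's axis. The handle is a round knob 21 mm in diameter, from 94 to 137 mm above the bench, that spins freely on its pin, so it can be led round its circle with the gripper's direction unchanged.
- rack: Bystander: white tube rack 85 by 200 by 67 mm with capped tubes to 104 mm, behind the station. Origin: centre of its underside.
- dishes: Bystander: stack of three culture dishes, 90 mm across, 45 mm high, in front of the station. Origin: centre of its underside.
- dish: Bystander: one culture dish, 90 mm across, 15 mm high, to the right. Origin: centre of its underside.
- marker: Bystander: marker pen 13 by 130 by 13 mm, lying beside the station's far edge. Origin: on its underside, 45 mm from its blunt white end.
- jar: Bystander: jar 60 mm across, 75 mm high, to the right. Origin: centre of its underside.
- beaker: Bystander: open glass beaker 70 mm across, 90 mm high, to the left. Origin: centre of its underside.
- washbottle: Bystander: white bottle 60 mm across, 150 mm high, to the left. Origin: centre of its underside.
- grip: The upright handle itself; origin on its axis at its lower end, 94 mm above the bench; z up (it spins, so x and y mean nothing).

How it is judged:
By the outcome, as a careful person would: the job done as asked, in the order asked, and still so for the second after the job is handed in, while the arm keeps its last pose, push and grip.
It also fails if it takes over 72 s, if anything falls off the work surface, if the arm or the gripper's body presses on something with over 40 N, if the wrist force passes 120 N, or if a joint passes its speed limit or range.

ROBOT

A 7-joint arm with a two-finger parallel gripper is mounted at the origin on the work surface. World frame = base frame: x ahead of the robot, y to its left, z up, the work surface at z = 0. Lengths are in m, angles in rad, forces in N, time in s.
With the tool pointing down it reaches from about 0.425 to 0.925 m from the base axis. Payload 6.8 kg.
Tool frame: the origin (TCP) lies between the finger pads, 19 mm behind the fingertips; this is the grasp point; z points along the fingers, y is the line along which they close (so a half turn about z gives the same grasp; the last joint's range is limited). The gripper opens to 85 mm and grips with 20 to 120 N. Pads are 22 mm wide; open, the fingers measure 114 mm over their backs; the gripper's body (76 mm by 85 mm) begins 54 mm behind the grasp point. The pads swing forward as they close: fully open they stand 13 mm farther back than shut.
Start: joints at [-1.392, 0.477, 0.022, 1.555, -0.011, 1.109, -0.083], TCP at [0.191, 0.647, 0.25] pointing down, gripper open.
Joint ranges: [-2.96, 2.96], [-0.34, 2.1], [-1.41, 1.46], [0.24, 2.44], [-1.37, 4.51], [0.17, 1.92], [-2.96, 2.96]. Speed limits (rad/s): [2.39, 2.39, 3.14, 3.14, 3.14, 3.14, 3.14].

INTERFACE

Orientations are given as a unit quaternion [w, x, y, z].
In Python, from station import bot gives the robot as it stands.
- The arm moves only by the tool servo_tool, never from a script. Its argument "motion" is a list that holds one entry, the list of rows, each a list of 5 numbers: the opening, from 0 (shut) to 1 (fully open), then the shift along the world's x, y, z each as a share of 0.04 m, from -1 to 1, then the turn about the world's z as a share of 0.12 rad, from -1 to 1. A call has 1 to 20 rows; each row shifts and turns the commanded pose from where the row before left it; what a row does not reach is not made up. A row lasts 1/10 s, in which the tool goes at most 50 mm and 8.59 degrees, less where a joint would pass 70% of its speed; a pose out of reach is approached as far as the arm can. A call with a number of a shift or a turn outside -1 to 1 is refused whole. A call with a gripper value outside its range is refused whole. The fingers move at their own pace and stop on an object; "newtons" is the grip in N (left out, the last holds). Time passes only in rows, so rows that do not move let the fingers close. It gives the time, the measured TCP pose, the force, the opening and the grip force at its end, in the units of the state.
- bot.get_obs(): the state, without advancing time (a new reading comes with each control period).
- bot.read_camera(name): name is "side" or "top" or "wrist"; returns (picture, depth): 384x512x3 uint8, red, green, blue; 384x512 float32, m along the optical axis (not along the pixel's ray), 0 where there is no reading.
- bot.get_calibration(name): a dict with "fovy" (degrees; the focal length in pixels is half the picture's height over the tangent of half this angle, whatever the lens; pixels are square), "cx", "cy" (the principal point, pixels), "k1" (the pictures are not rectified: a ray, as slopes to the right and down, at radius r is drawn at 1 + k1 r^2 times it, then the intrinsics apply), "view" (4x4, takes a point from world to camera coordinates). Camera axes: x right, y down, z forward; pixel columns grow to the right and rows downward; lengths in m; the calibration is good to about 2 mm. A picture is of the moment at which its call begins: read the wrist's pose just before it. get_calibration takes no time and is no camera call; for the wrist camera it gives the pose at the moment of the call.
- bot.hand_in(): hands the job in; it is judged then, once.
The state is a dict: "t": time; "q": joint angles; "joint_vel": joint speeds; "joint_torque": joint torques, N m; "eef_pos": TCP position; "tool_rot": TCP orientation; "contact_force": force on the tool from outside, world axes, zero at the start; "torque": the same for the moment, N m; "gripper_width": opening from 0.0 (shut) to 1.0 (fully open); "grasp_force": force on a finger pad.
Only numpy, scipy, OpenCV 4.12 (cv2) and the standard library are available. Lean on these libraries where they do the work, as an engineer would, in place of code of your own. Each camera call takes 0.05 s, during which the arm holds its last target. There are 200 camera calls.

## Working session

There is one attempt and no reset: what is moved stays moved. The work goes in short steps, Python scripts to look and compute and a tool call to move; the robot and the scene stay as the last step left them, time stands still between calls to the robot, and variables do not carry over. Pictures are saved under pics/ and viewed, at most 10 in all, crops included, and the job is handed in when it is done.

Besides the shell and the picture viewer there is one more tool, called after "Request:" as name(argument=value, ...) on one line, values as JSON. servo_tool: Moves the arm, as the interface text tells. Shift numbers are shares of 0.04 m and turn numbers shares of 0.12 rad, none past 1 either way. Its arguments: {"type":"object","properties":{"motion":{"type":"array"},"newtons":{"type":"number"}},"required":["motion"]}

```bash
mkdir -p pics
cat > h.py <<'E'
import numpy as np, cv2
from station import bot
def cam(n):
    c=bot.get_calibration(n); im,d=bot.read_camera(n); return c,im,d
def K(c):
    f=192/np.tan(np.radians(c['fovy'])/2); return f
def rays(c,uv):
    f=K(c); uv=np.atleast_2d(np.float64(uv)); m=np.array([[f,0,c['cx']],[0,f,c['cy']],[0,0,1]])
    return cv2.undistortPoints(uv[:,None],m,np.array([c['k1'],0,0,0.]))[:,0]
def world(c,uv,z=None,d=None):
    """pixel -> world by plane height z or by depth"""
    r=rays(c,uv); V=np.array(c['view']); R,t=V[:3,:3],V[:3,3]; o=-R.T@t
    w=np.c_[r,np.ones(len(r))]@R
    s=(z-o[2])/w[:,2] if d is None else np.asarray(d)
    return o+w*s[:,None]
def proj(c,P):
    f=K(c); V=np.array(c['view']); p=np.atleast_2d(P)@V[:3,:3].T+V[:3,3]; m=np.array([[f,0,c['cx']],[0,f,c['cy']],[0,0,1]])
    return cv2.projectPoints(p,np.zeros(3),np.zeros(3),m,np.array([c['k1'],0,0,0.]))[0][:,0]
def cloud(c,d):
    v,u=np.nonzero(d>0); return np.c_[u,v],world(c,np.c_[u,v],d=d[v,u])
E
python3 - <<'E'
from h import *
for n in('top','side'):
    c,im,d=cam(n); cv2.imwrite(f'pics/{n}0.png',im[:,:,::-1]); np.savez(f'{n}0.npz',im=im,d=d)
    print(n,c)
o=bot.get_obs(); print(o)
E
```

```text
top {'fovy': 45.01253722453599, 'cx': 256.306676412847, 'cy': 201.62350010883284, 'k1': 0.006718341259359549, 'view': array([[ 0.00413386, -0.99981711,  0.01867237, -0.00829662],
       [-0.99459185, -0.00604864, -0.10368442,  0.59741489],
       [ 0.1037784 , -0.01814277, -0.99443496,  1.3773278 ],
       [ 0.        ,  0.        ,  0.        ,  1.        ]])}
side {'fovy': 52.83694473001539, 'cx': 258.2263301154727, 'cy': 194.00544125505903, 'k1': -0.027396496503044637, 'view': array([[ 0.67532127, -0.73742447, -0.01209712, -0.38810834],
       [-0.5466281 , -0.48944715, -0.67944037,  0.41180868],
       [ 0.49511505,  0.46545316, -0.733631  ,  1.17886965],
       [ 0.        ,  0.        ,  0.        ,  1.        ]])}
{'t': 0.1, 'q': array([-1.39207686,  0.47770859,  0.02238491,  1.55637383, -0.01147367,
        1.10931416, -0.08310018]), 'joint_vel': array([ 5.41138918e-05, -2.89275090e-03,  8.56448347e-04, -1.21059613e-03,
       -1.79161673e-04,  2.46474147e-03,  1.17680566e-04]), 'joint_torque': array([ 4.15198316e-03, -5.97761357e+01,  1.61363907e+00, -2.81957549e+01,
        1.28401187e-02,  5.00157985e-03,  6.30139823e-06]), 'eef_pos': array([0.19085486, 0.64691642, 0.24912071]), 'tool_rot': array([-3.75869311e-05,  1.42921669e-01,  9.89733648e-01, -8.36853798e-04]), 'contact_force': array([ 0.44833485, -0.17154178,  0.34234281]), 'torque': array([ 0.04379183, -0.01986841, -0.02336919]), 'grasp_force': 0.0, 'gripper_width': 1.0044872446317554}
```

View pics/top0.png

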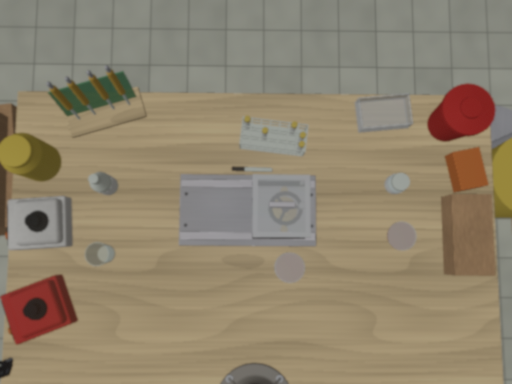

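View pics/side0.png

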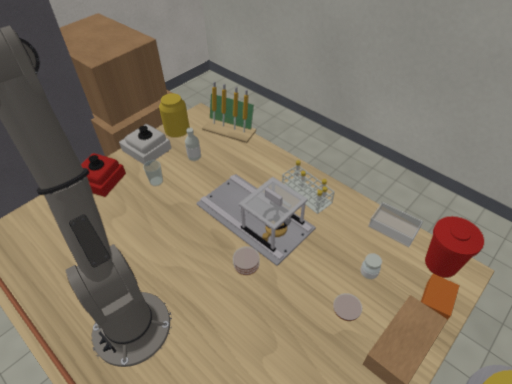

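Run:
```python
from h import *
z=np.load('top0.npz'); im,d=z['im'],z['d']; c=bot.get_calibration('top')
uv,P=cloud(c,d)
roi=(uv[:,0]>165)&(uv[:,0]<335)&(uv[:,1]>165)&(uv[:,1]<255)
Q=P[roi]; q=uv[roi]
print(np.histogram(Q[:,2],bins=np.arange(-.02,.23,.01)))
tab=P[(uv[:,0]>150)&(uv[:,0]<300)&(uv[:,1]>260)&(uv[:,1]<340)]; print('table z',np.median(tab[:,2]),tab[:,2].std())
for lo,hi in((.006,.03),(.15,.17),(.185,.215)):
    m=(Q[:,2]>lo)&(Q[:,2]<hi); r=cv2.minAreaRect(np.float32(Q[m,:2])*1000); print(lo,m.sum(),r,np.median(Q[m],0),q[m].min(0),q[m].max(0)); print(cv2.boxPoints(r).round())
cr=im[165:255,170:330]; cv2.imwrite('pics/crop0.png',cv2.resize(cr[:,:,::-1],None,fx=5,fy=5,interpolation=cv2.INTER_CUBIC))
```

```text
(array([   4, 2144, 3968, 3989, 1074,  128,   33,    4,    3,    0,    0,
          0,    0,    0,    0,    0,    0, 1502, 1967,   26,    3,   62,
         72,    0]), array([-0.02, -0.01,  0.  ,  0.01,  0.02,  0.03,  0.04,  0.05,  0.06,
        0.07,  0.08,  0.09,  0.1 ,  0.11,  0.12,  0.13,  0.14,  0.15,
        0.16,  0.17,  0.18,  0.19,  0.2 ,  0.21,  0.22]))
table z 0.000693567044926402 0.009415572044962385
0.006 6216 ((574.9088134765625, 13.163360595703125), (272.69793701171875, 519.3760375976562), 0.33889174461364746) [0.56747572 0.09674942 0.01326535] [166 166] [334 254]
[[ 437.  272.]
 [ 440. -247.]
 [ 713. -246.]
 [ 710.  274.]]
0.15 3469 ((575.9719848632812, -73.16626739501953), (173.01382446289062, 158.82379150390625), 0.2589406371116638) [ 0.57271035 -0.07132765  0.16044896] [253 174] [310 236]
[[ 489.    6.]
 [ 490. -153.]
 [ 663. -152.]
 [ 662.    7.]]
0.185 134 ((574.4497680664062, -72.29782104492188), (67.6709213256836, 14.095001220703125), 88.55892181396484) [ 0.57380424 -0.07084905  0.20016369] [270 201] [295 206]
[[ 567. -106.]
 [ 581. -106.]
 [ 582.  -39.]
 [ 568.  -38.]]
```

View pics/crop0.png

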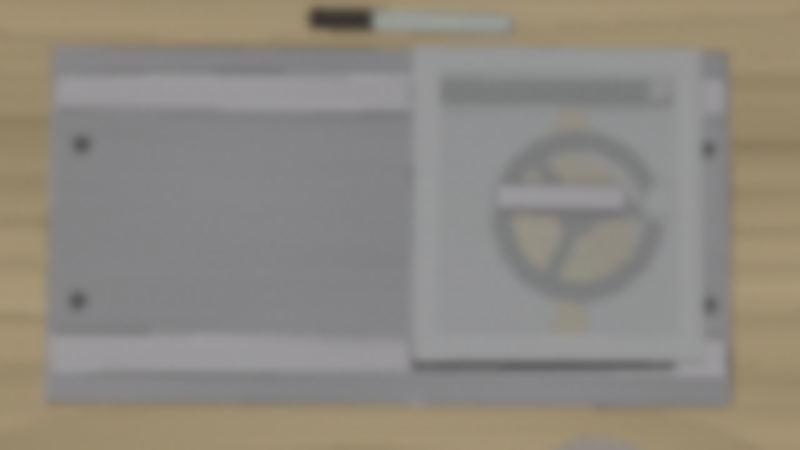

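The crop shows plate corners near (52,45), (728,50), (732,403) and (45,402). The bar is at (495–625, 197), and the wheel is centred at about (578,215) with its handle to the right, near (645,205).

Run:
```python
from h import *
c=bot.get_calibration('top')
g=lambda L:np.array(L)/5-.4+np.array([170,165])
W=world(c,g([(52,45),(728,50),(732,403),(45,402)]),z=.012); print(W.round(4)) # order: (+x,+y),(+x,-y),(-x,-y),(-x,+y)
S=np.array([(.11,.32),(.11,-.1),(-.11,-.1),(-.11,.32)])
T,_=cv2.estimateAffinePartial2D(S,W[:,:2]); print(T,np.degrees(np.arctan2(T[1,0],T[0,0])),np.hypot(T[0,0],T[1,0]))
print('wheel centre',world(c,g([(578,215)]),z=.09),'handle',world(c,g([(648,205)]),z=.137))
print('bar ends',world(c,g([(497,195),(625,198)]),z=.2))
```

```text
[[ 0.6851  0.2306  0.012 ]
 [ 0.685  -0.1883  0.012 ]
 [ 0.4666 -0.1887  0.012 ]
 [ 0.4654  0.2302  0.012 ]]Traceback (most recent call last):
  File "<stdin>", line 6, in <module>
cv2.error: OpenCV(4.12.0) /io/opencv/modules/calib3d/src/ptsetreg.cpp:1108: error: (-215:Assertion failed) count >= 0 && to.checkVector(2) == count in function 'estimateAffinePartial2D'
```

Request:
servo_tool(motion=[[[1,1,0,0,0],[1,1,-0.5,0,-0.5],[1,1,-1,0,-1],[1,0.9,-1,0,-1],[1,0.8,-1,0,-1],[1,0.7,-1,0,-1],[1,0.6,-1,0,-1],[1,0.6,-1,0,-1],[1,0.5,-1,0,-1],[1,0.5,-1,0,-1],[1,0.5,-1,0,-1],[1,0.4,-1,0,-1],[1,0.3,-1,0,-0.2],[1,0.3,-1,0,0],[1,0.3,-1,0,0],[1,0.1,-1,0,0],[1,0,-1,0,0],[1,0,-1,0,0],[1,0,-1,0,0],[1,0,-0.4,0,0]]])

```text
t: 2.1
eef_pos: [0.5621, -0.0651, 0.25]
tool_rot: [0.001, 0.709, 0.705, -0.001]
contact_force: [0.7, -0.1, -0.5]
gripper_width: 1.002
grasp_force: 0.0
```

Run:
```python
from h import *
print(bot.get_obs()['eef_pos'])
c,im,d=cam('wrist'); cv2.imwrite('pics/w0.png',im[:,:,::-1])
uv,P=cloud(c,d); print(np.histogram(P[:,2],bins=np.arange(-.02,.26,.02))[0])
m=(P[:,2]>.192)&(P[:,2]<.208)&(abs(P[:,0]-.575)<.04)&(abs(P[:,1]+.07)<.08)
print(m.sum(),cv2.minAreaRect(np.float32(P[m,:2])*1000),np.median(P[m],0))
m=(P[:,2]>.15)&(P[:,2]<.17)&(abs(P[:,0]-.575)<.12)&(abs(P[:,1]+.07)<.12); print(m.sum(),np.percentile(P[m],[1,99],axis=0))
```

```text
[ 0.56208768 -0.06511253  0.25004872]
[51726 28488  7940  6238  4053   500   485     0 52689  2489  3206    53
     0  2082]
3068 ((575.3814086914062, -70.72819519042969), (13.974953651428223, 69.86311340332031), 0.15001121163368225) [ 0.5750447  -0.0669828   0.19854408]
55104 [[ 0.49014682 -0.1492394   0.15739978]
 [ 0.65993784  0.00769544  0.16042225]]
```

View pics/w0.png

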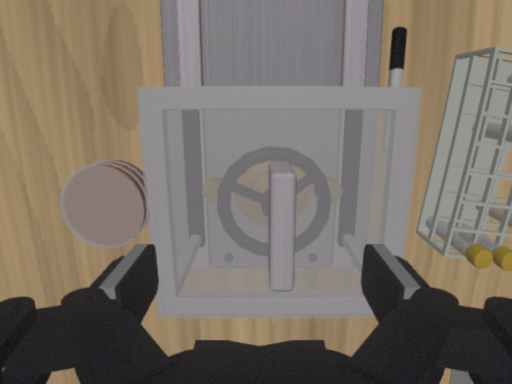

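The wrist picture shows the bar at columns 270–295, rows 162–290. Depth puts its centre at (0.5754, -0.0707), so I'm gripping it there.

Request:
servo_tool(motion=[[[1,0.33,-0.14,0,0],[1,0,0,-0.8,0],[1,0,0,-0.78,0],[1,0,0,0,0],[0,0,0,0,0],[0,0,0,0,0],[0,0,0,0,0],[0,0,0,0,0],[0,0,0,0,0],[0,0,0,0,0]]], newtons=40)

```text
t: 3.15
eef_pos: [0.5746, -0.0658, 0.1875]
tool_rot: [-0.002, 0.707, 0.707, -0.001]
contact_force: [-8.1, 0.0, 9.6]
gripper_width: 0.158
grasp_force: 42.1
```

Request:
servo_tool(motion=[[[0,0,0.3,0,0],[0,0,0.6,0,0],[0,0,0.7,0,0],[0,0,0.7,0,0],[0,0,0.7,0,0],[0,0,0.7,0,0],[0,0,0.5,0,0],[0,0,0.2,0,0],[0,0,0,0,0]]])

```text
t: 4.05
eef_pos: [0.5752, 0.1127, 0.1875]
tool_rot: [-0.001, 0.706, 0.708, -0.0]
contact_force: [-5.5, 0.8, 7.4]
gripper_width: 0.158
grasp_force: 41.8
```

Request:
servo_tool(motion=[[[0,0,0.3,0,0],[0,0,0.2,0,0],[0,0,0.1,0,0],[0,0,0.1,0,0],[0,0,0.1,0,0]]])

```text
t: 4.55
eef_pos: [0.5753, 0.1375, 0.1875]
tool_rot: [0.001, 0.708, 0.706, -0.003]
contact_force: [-7.8, -18.6, 11.1]
gripper_width: 0.159
grasp_force: 42.2
```

Request:
servo_tool(motion=[[[0,0,0.05,0,0],[0,0,0,0,0],[0,0,0,0,0]]])

```text
t: 4.85
eef_pos: [0.5752, 0.1375, 0.1875]
tool_rot: [0.001, 0.709, 0.705, -0.003]
contact_force: [-6.9, -16.6, 11.0]
gripper_width: 0.158
grasp_force: 42.1
```

Request:
servo_tool(motion=[[[0.5,0,0,0,0],[0.9,0,0,0,0],[1,0,0,0,0],[1,0,0,0.8,0],[1,0,0,1,0],[1,0,-0.8,0.4,0],[1,0,-1,0,0],[1,0,-1,0,0],[1,0,-1,0,0],[1,0,-0.5,0,0],[1,0,0,0,0]]])

```text
t: 5.95
eef_pos: [0.576, -0.0315, 0.2753]
tool_rot: [0.001, 0.709, 0.705, -0.0]
contact_force: [0.7, 0.1, -0.4]
gripper_width: 1.0
grasp_force: 0.0
```

Run:
```python
from h import *
print(bot.get_obs()['eef_pos'])
c,im,d=cam('wrist'); cv2.imwrite('pics/w1.png',im[:,:,::-1]); np.savez('w1.npz',im=im,d=d,view=c['view'])
uv,P=cloud(c,d)
near=(np.hypot(P[:,0]-.5755,P[:,1]+.089)<.075)
m=near&(P[:,2]>.128)&(P[:,2]<.145); print('handle',m.sum(),cv2.minEnclosingCircle(np.float32(P[m,:2])),np.median(P[m],0),uv[m].mean(0))
m=near&(P[:,2]>.085)&(P[:,2]<.095); r=P[m,:2]; print('rim',m.sum(),cv2.minEnclosingCircle(np.float32(r)),r.min(0),r.max(0))
c,im,d=cam('top'); uv,P=cloud(c,d)
m=(P[:,2]>.15)&(P[:,2]<.17)&(abs(P[:,0]-.575)<.12)&(P[:,1]>-.1)&(P[:,1]<.3); print(cv2.minAreaRect(np.float32(P[m,:2])*1000))
```

```text
[ 0.57599056 -0.03151336  0.27526345]
handle 437 ((0.5799837708473206, -0.1327539086341858), 0.01076134666800499) [ 0.5800725  -0.12992943  0.13519978] [263.59267735 296.24256293]
rim 2950 ((0.5749238133430481, -0.08783739805221558), 0.049785491079092026) [ 0.525514   -0.13530702] [ 0.62428417 -0.03833346]
((575.3685302734375, 131.08547973632812), (159.98240661621094, 174.6207275390625), 89.53502655029297)
```

View pics/w1.png

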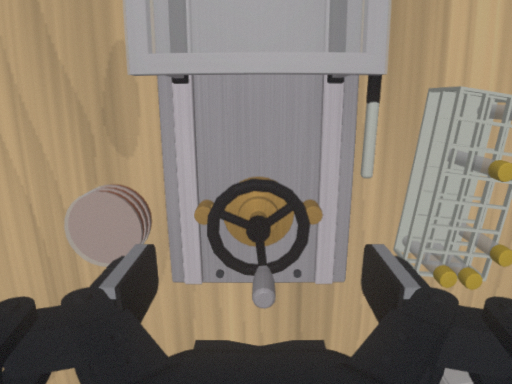

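The guard is fully open, with its centre at y=0.131. The handle, seen near pixel (264,285), is at (0.580, -0.1328), and the axis is at (0.575, -0.088). That puts the wheel at about 276°. Next I descend on the handle and grip it.

Request:
servo_tool(motion=[[[1,0.1,-0.8,0,0],[1,0,-1,0,0],[1,0,-0.73,0,0],[1,0,0,-0.9,0],[1,0,0,-1,0],[1,0,0,-1,0],[1,0,0,-0.7,0],[1,0,0,-0.28,0],[1,0,0,0,0],[0,0,0,0,0],[0,0,0,0,0],[0,0,0,0,0],[0,0,0,0,0],[0,0,0,0,0],[0,0,0,0,0]]], newtons=40)

```text
t: 7.55
eef_pos: [0.5807, -0.1289, 0.1204]
tool_rot: [0.0, 0.707, 0.707, 0.001]
contact_force: [-1.0, 1.3, 6.6]
gripper_width: 0.231
grasp_force: 39.2
```

```bash
cat > arc.py <<'E'
import sys,numpy as np
# start deg, step deg, n ; radius 45 mm
def rows(a0,st,n,r=.045):
    a=np.radians(a0+st*np.arange(n+1)); p=np.c_[np.cos(a),np.sin(a)]*r/.04
    q=p.round(3); return np.diff(q,axis=0).round(3)
a0,st,n=map(float,sys.argv[1:4])
print([[0,*r,0,0] for r in rows(a0,st,int(n)).tolist()])
E
python3 arc.py 276.4 -15 17; python3 arc.py 0 18 20
```

```text
[[0, -0.293, 0.006, 0, 0], [0, -0.282, 0.081, 0, 0], [0, -0.252, 0.152, 0, 0], [0, -0.204, 0.211, 0, 0], [0, -0.141, 0.258, 0, 0], [0, -0.071, 0.285, 0, 0], [0, 0.006, 0.293, 0, 0], [0, 0.081, 0.282, 0, 0], [0, 0.152, 0.252, 0, 0], [0, 0.211, 0.204, 0, 0], [0, 0.258, 0.141, 0, 0], [0, 0.285, 0.071, 0, 0], [0, 0.293, -0.006, 0, 0], [0, 0.282, -0.081, 0, 0], [0, 0.252, -0.152, 0, 0], [0, 0.204, -0.211, 0, 0], [0, 0.141, -0.258, 0, 0]]
[[0, -0.055, 0.348, 0, 0], [0, -0.16, 0.313, 0, 0], [0, -0.249, 0.249, 0, 0], [0, -0.313, 0.16, 0, 0], [0, -0.348, 0.055, 0, 0], [0, -0.348, -0.055, 0, 0], [0, -0.313, -0.16, 0, 0], [0, -0.249, -0.249, 0, 0], [0, -0.16, -0.313, 0, 0], [0, -0.055, -0.348, 0, 0], [0, 0.055, -0.348, 0, 0], [0, 0.16, -0.313, 0, 0], [0, 0.249, -0.249, 0, 0], [0, 0.313, -0.16, 0, 0], [0, 0.348, -0.055, 0, 0], [0, 0.348, 0.055, 0, 0], [0, 0.313, 0.16, 0, 0], [0, 0.249, 0.249, 0, 0], [0, 0.16, 0.313, 0, 0], [0, 0.055, 0.348, 0, 0]]
```

Request:
servo_tool(motion=[[[0.5,0,0,0,0],[0.5,0,0,0,0],[0.5,0,-0.1,0,0],[0.5,0,0,0,0],[0,0,0,0,0],[0,0,0,0,0],[0,0,0,0,0],[0,0,0,0,0],[0,0,0,0,0]]], newtons=50)

```text
t: 8.45
eef_pos: [0.5803, -0.133, 0.1197]
tool_rot: [0.0, 0.707, 0.707, 0.0]
contact_force: [-0.0, -2.1, 1.5]
gripper_width: 0.229
grasp_force: 48.8
```

Centred on the handle. First clockwise arc, 276° to 96°:

Request:
servo_tool(motion=[[[0,-0.293,0.006,0,0],[0,-0.282,0.081,0,0],[0,-0.252,0.152,0,0],[0,-0.204,0.211,0,0],[0,-0.141,0.258,0,0],[0,-0.071,0.285,0,0],[0,0.006,0.293,0,0],[0,0.081,0.282,0,0],[0,0.152,0.252,0,0],[0,0.211,0.204,0,0],[0,0.258,0.141,0,0],[0,0.285,0.071,0,0],[0,0,0,0,0]]])

```text
t: 9.75
eef_pos: [0.5728, -0.0434, 0.1197]
tool_rot: [0.001, 0.707, 0.707, 0.001]
contact_force: [1.0, -1.8, 3.9]
gripper_width: 0.228
grasp_force: 50.9
```

```bash
python3 arc.py 92.8 -12 7; python3 arc.py 9 -3 4
```

```text
[[0, 0.235, -0.013, 0, 0], [0, 0.227, -0.062, 0, 0], [0, 0.209, -0.108, 0, 0], [0, 0.182, -0.148, 0, 0], [0, 0.148, -0.184, 0, 0], [0, 0.106, -0.21, 0, 0], [0, 0.06, -0.227, 0, 0]]
[[0, 0.008, -0.058, 0, 0], [0, 0.004, -0.059, 0, 0], [0, 0.002, -0.059, 0, 0], [0, -0.002, -0.059, 0, 0]]
```

Request:
servo_tool(motion=[[[0,0.235,-0.013,0,0],[0,0.227,-0.062,0,0],[0,0.209,-0.108,0,0],[0,0.182,-0.148,0,0],[0,0.148,-0.184,0,0],[0,0.106,-0.21,0,0],[0,0.06,-0.227,0,0],[0,0,0,0,0]]])

```text
t: 10.55
eef_pos: [0.619, -0.0834, 0.1198]
tool_rot: [0.002, 0.708, 0.707, 0.001]
contact_force: [7.2, -0.8, -2.0]
gripper_width: 0.228
grasp_force: 50.4
```

Request:
servo_tool(motion=[[[0,0,-0.06,0,0],[0,0,-0.06,0,0],[0,0,0,0,0]]])

```text
t: 10.85
eef_pos: [0.6192, -0.0868, 0.1198]
tool_rot: [0.002, 0.707, 0.707, 0.001]
contact_force: [7.7, -0.3, -1.1]
gripper_width: 0.23
grasp_force: 50.3
```

Request:
servo_tool(motion=[[[0,0,-0.06,0,0],[0,0,0,0,0]]])

```text
t: 11.05
eef_pos: [0.6192, -0.0887, 0.1198]
tool_rot: [0.002, 0.707, 0.707, 0.002]
contact_force: [6.8, 1.5, -2.4]
gripper_width: 0.228
grasp_force: 50.3
```

Request:
servo_tool(motion=[[[0,0,-0.05,0,0],[0,0,0,0,0]]])

```text
t: 11.25
eef_pos: [0.6193, -0.0888, 0.1198]
tool_rot: [0.001, 0.707, 0.708, 0.002]
contact_force: [7.1, 5.3, 0.2]
gripper_width: 0.233
grasp_force: 50.5
```

Request:
servo_tool(motion=[[[0,0,-0.05,0,0],[0,0,0,0,0]]])

```text
t: 11.45
eef_pos: [0.6193, -0.0889, 0.1198]
tool_rot: [-0.0, 0.706, 0.708, 0.003]
contact_force: [6.6, 8.9, 1.0]
gripper_width: 0.236
grasp_force: 50.7
```

Solid stop confirmed: y force rises while y stays at -0.0888. Backing off counter-clockwise, the first call takes out the push and goes about 270°.

Request:
servo_tool(motion=[[[0,0.05,0.1,0,0],[0,-0.055,0.348,0,0],[0,-0.16,0.313,0,0],[0,-0.249,0.249,0,0],[0,-0.313,0.16,0,0],[0,-0.348,0.055,0,0],[0,-0.348,-0.055,0,0],[0,-0.313,-0.16,0,0],[0,-0.249,-0.249,0,0],[0,-0.16,-0.313,0,0],[0,-0.055,-0.348,0,0],[0,0,0,0,0]]])

```text
t: 12.65
eef_pos: [0.5294, -0.0916, 0.1197]
tool_rot: [0.002, 0.708, 0.706, 0.001]
contact_force: [5.3, -1.4, -1.8]
gripper_width: 0.231
grasp_force: 50.8
```

Request:
servo_tool(motion=[[[0,0.1,-0.27,0,0],[0,0.16,-0.313,0,0],[0,0.249,-0.249,0,0],[0,0.313,-0.16,0,0],[0,0.348,-0.055,0,0],[0,0.348,0.055,0,0],[0,0.313,0.16,0,0],[0,0.249,0.249,0,0],[0,0.16,0.313,0,0],[0,0.055,0.348,0,0],[0,0,0,0,0]]])

```text
t: 13.75
eef_pos: [0.6193, -0.0824, 0.1196]
tool_rot: [-0.003, 0.706, 0.708, -0.0]
contact_force: [-3.5, 0.3, 8.9]
gripper_width: 0.227
grasp_force: 52.1
```

```bash
python3 arc.py 8.2 18 10
```

```text
[[0, -0.104, 0.337, 0, 0], [0, -0.202, 0.287, 0, 0], [0, -0.282, 0.211, 0, 0], [0, -0.334, 0.114, 0, 0], [0, -0.351, 0.004, 0, 0], [0, -0.337, -0.104, 0, 0], [0, -0.287, -0.202, 0, 0], [0, -0.211, -0.282, 0, 0], [0, -0.114, -0.334, 0, 0], [0, -0.004, -0.351, 0, 0]]
```

Request:
servo_tool(motion=[[[0,-0.13,0.337,0,0],[0,-0.202,0.287,0,0],[0,-0.282,0.211,0,0],[0,-0.334,0.114,0,0],[0,-0.351,0.004,0,0],[0,-0.337,-0.104,0,0],[0,-0.287,-0.202,0,0],[0,-0.211,-0.282,0,0],[0,-0.114,-0.334,0,0],[0,0,0,0,0]]])

```text
t: 14.75
eef_pos: [0.5296, -0.086, 0.1196]
tool_rot: [0.0, 0.708, 0.706, -0.0]
contact_force: [-0.3, -0.8, 5.6]
gripper_width: 0.223
grasp_force: 51.6
```

```bash
python3 arc.py 176.4 18 9
```

```text
[[0, 0.033, -0.351, 0, 0], [0, 0.14, -0.323, 0, 0], [0, 0.233, -0.264, 0, 0], [0, 0.303, -0.179, 0, 0], [0, 0.343, -0.077, 0, 0], [0, 0.351, 0.033, 0, 0], [0, 0.323, 0.14, 0, 0], [0, 0.264, 0.233, 0, 0], [0, 0.179, 0.303, 0, 0]]
```

Request:
servo_tool(motion=[[[0,0.033,-0.351,0,0],[0,0.14,-0.323,0,0],[0,0.233,-0.264,0,0],[0,0.303,-0.179,0,0],[0,0.343,-0.077,0,0],[0,0.351,0.033,0,0],[0,0.323,0.14,0,0],[0,0.264,0.233,0,0],[0,0.179,0.303,0,0],[0,0,0,0,0],[0,0,0,0,0]]])

```text
t: 15.85
eef_pos: [0.6176, -0.1016, 0.1197]
tool_rot: [-0.001, 0.706, 0.708, 0.0]
contact_force: [-0.7, 1.1, 6.5]
gripper_width: 0.231
grasp_force: 51.9
```

Request:
servo_tool(motion=[[[0,0.03,0.16,0,0],[0,0.01,0.15,0,0],[0,0,0,0,0],[0,0,0,0,0]]])

```text
t: 16.25
eef_pos: [0.6195, -0.0893, 0.1197]
tool_rot: [-0.001, 0.706, 0.708, 0.001]
contact_force: [1.3, 1.4, 5.1]
gripper_width: 0.23
grasp_force: 51.8
```

Run:
```python
from h import *
o=bot.get_obs(); print(o['eef_pos'],o['contact_force'],o['gripper_width'])
c,im,d=cam('wrist'); cv2.imwrite('pics/w2.png',im[:,:,::-1])
uv,P=cloud(c,d)
near=(np.hypot(P[:,0]-.5745,P[:,1]+.0888)<.075)
m=near&(P[:,2]>.08)&(P[:,2]<.095); r=P[m,:2]; print('rim',m.sum(),r.min(0),r.max(0))
for y in (-.0888,): print(proj(c,[[.5745,y,.09],[.6195,y,.09],[.6195,y,.137],[.6195,y,.094]]))
c,im,d=cam('side'); cv2.imwrite('pics/s2.png',cv2.resize(im[150:290,170:370,::-1],None,fx=4,fy=4,interpolation=cv2.INTER_CUBIC))
```

```text
[ 0.61949379 -0.08933371  0.11967148] [1.29290768 1.37066525 5.12681165] 0.22988439556409818
rim 12559 [ 0.52543996 -0.12485284] [ 0.62739379 -0.03732647]
[[164.19646789 240.09878515]
 [258.09966042 240.56924829]
 [257.48968313 293.46426991]
 [258.06087355 243.92611027]]
```

View pics/w2.png

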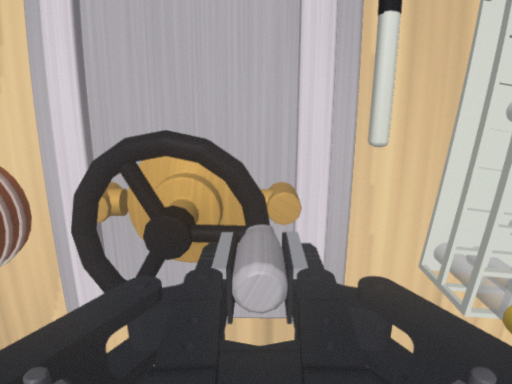

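View pics/s2.png

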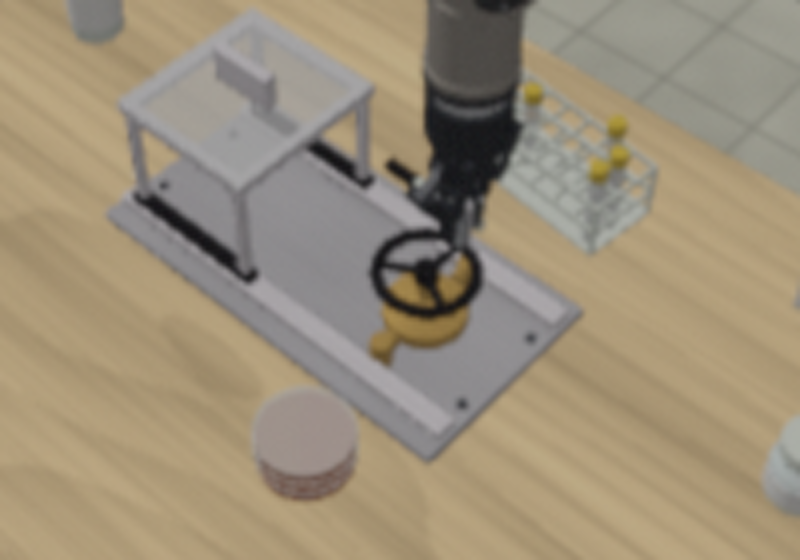

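Run:
```python
from h import *
im=cv2.imread('pics/w2.png').max(2).astype(int); c=bot.get_calibration('wrist')
pts=[]
for u in range(196,240,3):
    col=im[218:250,u]; r=np.nonzero(col<70)[0]+218; pts.append((u,(r.min()+r.max())/2,len(r)))
pts=np.array(pts); print(pts.tolist())
W=world(c,pts[:,:2],z=.088); k=np.polyfit(W[:,0],W[:,1],1); print('deg',np.degrees(np.arctan(k[0])),'y at axis',np.polyval(k,.5745), 'y at .6195',np.polyval(k,.6195))
# hub centroid
m=np.zeros(im.shape,np.uint8); m[205:260,140:195]=(im[205:260,140:195]<70)
for z in (.5,): 
  e=cv2.morphologyEx(m,cv2.MORPH_OPEN,cv2.getStructuringElement(cv2.MORPH_ELLIPSE,(31,31))); M=cv2.moments(e,True); h=(M['m10']/M['m00'],M['m01']/M['m00']); print('hub',h,world(c,[h],z=.09),e.sum())
```

```text
[[196.0, 233.0, 17.0], [199.0, 233.0, 17.0], [202.0, 233.0, 17.0], [205.0, 237.5, 19.0], [208.0, 237.5, 21.0], [211.0, 237.5, 24.0], [214.0, 237.5, 24.0], [217.0, 234.0, 17.0], [220.0, 229.0, 7.0], [223.0, 228.0, 5.0], [226.0, 228.0, 5.0], [229.0, 228.5, 6.0], [232.0, 237.5, 16.0], [235.0, 237.5, 24.0], [238.0, 233.5, 16.0]]
deg 3.20706458010838 y at axis -0.08766878780265078 y at .6195 -0.08514733132117605
hub (169.5841775205017, 232.56150506512301) [[ 0.57738857 -0.08501611  0.09      ]] 2073
```

Request:
servo_tool(motion=[[[0,0,0.015,0,0],[0,0,0,0,0],[0,0,0,0,0]]])

```text
t: 16.65
eef_pos: [0.6195, -0.0895, 0.1197]
tool_rot: [-0.0, 0.707, 0.707, 0.001]
contact_force: [2.0, 1.8, 4.3]
gripper_width: 0.23
grasp_force: 51.7
```

Request:
servo_tool(motion=[[[0,0,0.04,0,0],[0,0,0,0,0],[0,0,0,0,0]]])

```text
t: 16.95
eef_pos: [0.6195, -0.0886, 0.1197]
tool_rot: [0.0, 0.707, 0.707, 0.0]
contact_force: [2.0, 0.7, 4.6]
gripper_width: 0.229
grasp_force: 51.6
```

Tool is back at the stop reading (-0.0887 ± 0.0002), two full turns up, handle gripped, guard open.

```bash
python3 -c "
from station import bot
print(bot.hand_in())"
```

```text
the job is handed in; nothing more can be done
None
```

I slid the guard to its far stop, closed the valve onto its stop, then backed it off two full turns (within about 1° by my measurements). I handed the job in at about 17 s with the handle still gripped and the bystanders untouched as far as the last pictures show; no verdict came back.

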